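# Line up steel blanks on a magnetic chuck with a straightedge and switch it on

### The job

Get the magnetic chuck ready for grinding: take the tools that lie on it off and lay them on the bench, and set the steel blanks that still lie on the bench into gaps in the row on the chuck, pointing the same way as the others. Then pick up the straightedge and push the whole row away from you with its edge until the near ends of all the blanks stand in one straight line along the brass line nearest you, without going past it. Lay the straightedge flat on the bench again, and only then swing the lever over to its far stop to hold the row; leave everything else on the bench where it is.

Things in the scene. Friction and masses are not known exactly. Their poses are not given: they have to be found in the camera images.
- chuck: magnetic chuck, a fixed grey block with a bright steel top, 180 mm (its x, away from the robot) x 360 mm (its y, to the left) x 50 mm high; origin at the centre of its underside, z up. A rectangle of thin brass lines is inlaid flush in its top, with thin dark cross lines inside. The row belongs on it with the blanks' length along the chuck's x, side by side along its y
- line_mid (a point): middle of the near long brass line on the chuck's top: 50 mm in front of the chuck's centre (chuck x = -50 mm), 50 mm above the bench; the line, 3 mm wide, runs along the chuck's y, 160 mm to either side. The near ends of the blanks belong here, so that a blank's centre lies at chuck x = 0
- lever (a joint): the chuck's switch lever at its right end (-y), rad: 0 = off, against the near stop, leaning 0.9 rad from upright towards the robot; grows as the lever swings up and over away from the robot; 1.8 = on, against the far stop, leaning 0.9 rad away. It stays where it is left; about 2.5 N at the knob moves it
- lever_knob (a point): centre of the lever's black ball knob, 30 mm diameter, moving in an upright plane (the chuck's x and z) on a radius of 105 mm about lever_axis, 50 mm clear of the chuck's end; the stem below it is 10 mm thick
- lever_axis (a point): point on the lever's fixed turning axis (parallel to the chuck's y), 29 mm above the bench, level along y with the knob's centre
- straightedge_grip (a point): point on the straightedge's grip rail, 30 mm above its underside: flat aluminium bar 44 mm wide (x), 300 mm long (y), 10 mm thick, 0.35 kg, with a black rail 12 mm thick, 160 mm long, up to 49 mm above the underside, along its middle. Both long edges (22 mm from the middle) may be used. It tips a little in the fingers as it pushes: hold its underside 4 to 6 mm above the chuck. z up
- blank_1_mid (a point): centre of a steel blank: flat bar 100 mm (x) x 28 mm (y) x 14 mm thick (z) with two screw holes, about 0.25 kg; lies loosely on the chuck, somewhat out of line; slides when pushed; may be absent
- blank_2_mid (a point): centre of a steel blank: flat bar 100 mm (x) x 28 mm (y) x 14 mm thick (z) with two screw holes, about 0.25 kg; lies loosely on the chuck, somewhat out of line; slides when pushed; may be absent
- blank_3_mid (a point): centre of a steel blank: flat bar 100 mm (x) x 28 mm (y) x 14 mm thick (z) with two screw holes, about 0.25 kg; lies loosely on the chuck, somewhat out of line; slides when pushed; may be absent
- blank_4_mid (a point): centre of a steel blank: flat bar 100 mm (x) x 28 mm (y) x 14 mm thick (z) with two screw holes, about 0.25 kg; lies on the bench to the right of the lever; may be absent
- blank_5_mid (a point): centre of a steel blank: flat bar 100 mm (x) x 28 mm (y) x 14 mm thick (z) with two screw holes, about 0.25 kg; lies on the bench to the right of the lever; may be absent
- spanner_mid (a point): middle of the shank of a combination spanner, 172 mm long (y) x 33 mm x 7 mm, which lies on the rear part of the chuck's top; the shank is 10 mm wide (x) and 4 mm thick, 1 to 5 mm above what it lies on; this point is 3 mm above it
- pen_mid (a point): centre of a black marker pen with a red cap, 131 mm long (y), 17 mm thick, which lies on the rear part of the chuck's top
- loop_handle: bystander, fixed: black loop-shaped handle standing on the bench behind the lever, about 200 mm high; origin on the bench under its middle; its near upright stands about 100 mm from there towards the robot and the right. Keep arm and load clear of it
- tape: bystander: small roll of black tape, 62 mm across, 19 mm high, lying flat behind the chuck; origin at the centre of its underside
- clutch_part: bystander: orange and black clutch casting, 75 x 95 x 74 mm, behind the chuck; origin near the centre of its underside
Not all that is in view belongs to the job. Leave any orange or purple look-alike of the part that bears blank_2_mid alone.

How it is judged:
By the outcome, as a careful person would: the job done as asked, in the order asked, and still so for the second after the job is handed in, with the robot touching nothing.
Of blank_1, blank_2, blank_3, blank_4, blank_5 only 4 to 5 are there at a start; the rules pass over those that are not, and their reading is None.
At some moment in a run one of straightedge, blank_1, blank_2, blank_3, blank_4, blank_5 may be knocked a few centimetres aside while the robot is not near it.
Once in a run the grip may slacken for a moment while it holds something.
It also fails if it takes over 210 s, if anything falls off the work surface, if the arm or the gripper's body presses on something with over 40 N, if the wrist force passes 120 N, or if a joint passes its speed limit or range.

### The arm

A 6-joint arm with a two-finger parallel gripper is mounted at the origin on a cart in front of the work surface, level with it; the furniture and walls round the work are solid. World frame = base frame: x ahead of the robot, y to its left, z up, the work surface at z = 0. Lengths are in m, angles in degrees, forces in N, time in s.
With the tool pointing down it reaches from about 0.4 to 0.825 m from the base axis. Payload 7 kg.
Tool frame: the origin (TCP) lies midway between the tips of the shut fingers; the grasp point (between the pads) lies 19 mm behind it; z points along the fingers, y is the direction in which the jaws open and shut (so a half turn about z gives the same grasp; the last joint's range is limited). The gripper opens to 88 mm and grips with 3 to 60 N. Pads are 19 mm wide; open, the fingers measure 130 mm over their backs; the gripper's body (78 mm by 193 mm) begins 47 mm behind the grasp point.
Start: joints at [-54.196, 20.546, 0.682, 0, -70.136, -16.507], TCP at [0.223, -0.637, 0.227] pointing down, gripper open.
Joint ranges: [-176.03, 176.03], [-82.01, 121.73], [-58.28, 71.71], [-173.87, 95.51], [-174.79, -0.11], [-173.66, 173.66]. Speed limits (degrees/s): [136.94, 136.94, 172.46, 180, 180, 180].

### API

Orientations are given as a 3x3 rotation matrix whose columns are the frame's x, y, z axes.
In Python, from rig import robot gives the robot as it stands. Calls block until the motion is done:
- robot.goto(position, orientation): joint-space move of the TCP to a pose.
- robot.servo_line(position, ori=None, speed=0.15): straight line of the TCP; ori=None keeps the orientation; speed is the mean speed in m/s.
- robot.movej(angles): joint-space move.
- robot.move_gripper(opening): opening from 0.0 (shut) to 1.0 (fully open); the grip force is fixed at half the most; returns when the fingers have stopped.
- robot.dwell(seconds).
- robot.ik(position, orientation): joint angles nearest the present ones, or None.
- robot.grab_frame(name): name is "scene" or "top"; returns (picture, depth): 420x560x3 uint8, red, green, blue; 420x560 float32, m along the optical axis (not along the pixel's ray), 0 where there is no reading.
- robot.camera_info(name): a dict with "vfov" (degrees; the focal length in pixels is half the picture's height over the tangent of half this angle, whatever the lens; pixels are square), "cx", "cy" (the principal point, pixels), "view" (4x4, takes a point from world to camera coordinates). Camera axes: x right, y down, z forward; pixel columns grow to the right and rows downward; lengths in m; the calibration is good to about 2 mm. A picture is of the moment at which its call begins. camera_info takes no time and is no camera call.
A pose or a line that the arm cannot do raises robot.Unreachable and nothing moves.
- robot.job_done(): hands the job in, once; it reports no verdict.
Readings, each from a call of its own:
- robot.read_t(): time.
- robot.read_qpos(): joint angles.
- robot.read_qvel(): joint speeds.
- robot.read_effort(): joint torques, N m.
- robot.read_position(): TCP position.
- robot.read_tcp_rot(): TCP orientation.
- robot.read_force(): force on the tool from outside, world axes, zero at the start.
- robot.read_ft_torque(): the same for the moment, N m.
- robot.read_grip_width(): opening from 0.0 (shut) to 1.0 (fully open).
Only numpy, scipy, OpenCV 4.12 (cv2) and the standard library are available. Lean on these libraries where they do the work, as an engineer would, in place of code of your own. Each camera call takes 0.05 s, during which the arm holds its last target. There are 200 camera calls.

## Working session

There is one attempt and no reset: what is moved stays moved. The work goes in short steps, each a Python script; the robot and the scene stay as the last script left them, time stands still between calls to the robot, and variables do not carry over. Pictures are saved under pics/ and viewed, about 12 in all and at most 16, crops included, and the job is handed in when it is done.

```bash
ls; mkdir -p pics; python3 - <<'E'
from rig import robot
import cv2,numpy as np
for n in("scene","top"):
    p,d=robot.grab_frame(n); cv2.imwrite(f"pics/a_{n}.png",p[:,:,::-1]); np.save(f"a_{n}.npy",d)
    i=robot.camera_info(n); print(n,i, d.min(),d.max())
print(robot.read_t(),robot.read_tcp_rot())
E
```

```text
pics
scene {'vfov': 48.89787783975888, 'cx': 277.58373541604243, 'cy': 214.28381617366227, 'view': array([[ 0.76475756, -0.64409321,  0.01702413, -0.48285084],
       [-0.35410747, -0.44222629, -0.82404115,  0.22146592],
       [ 0.53828782,  0.62416332, -0.56627411,  1.22420048],
       [ 0.        ,  0.        ,  0.        ,  1.        ]])} 0.0 3.57918
top {'vfov': 48.09145867445055, 'cx': 282.4278758928162, 'cy': 208.06019252431543, 'view': array([[ 4.99659267e-04, -9.99906682e-01,  1.36519942e-02,
        -9.72682914e-02],
       [-9.98869623e-01, -1.14794549e-03, -4.75200837e-02,
         5.34810800e-01],
       [ 4.75313210e-02, -1.36128184e-02, -9.98776984e-01,
         1.40930682e+00],
       [ 0.00000000e+00,  0.00000000e+00,  0.00000000e+00,
         1.00000000e+00]])} 0.0 2.2369819
0.1 [[-9.43854507e-01 -3.30360845e-01 -6.17153860e-04]
 [-3.30361391e-01  9.43853580e-01  1.33053477e-03]
 [ 1.42946288e-04  1.45971505e-03 -9.99998924e-01]]
```

View pics/a_top.png

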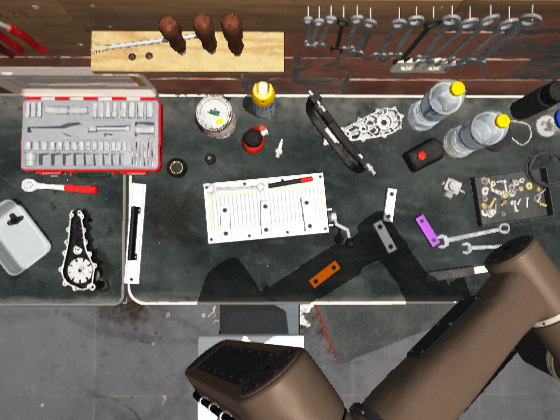

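View pics/a_scene.png

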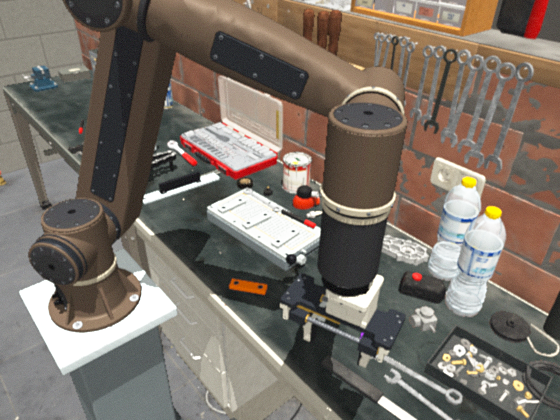

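The top view shows the chuck at about (205–328, 172–243) with white blanks, the spanner at (235,188) and the pen at (292,182). The straightedge is on the left at (136,235). Two steel blanks lie on the bench at (389,204) and (384,236). The look-alikes are orange at (324,274) and purple at (428,230). Next is an enlarged crop.

```bash
cat > h.py <<'E'
import numpy as np,cv2
from rig import robot
def cam(n):
    i=robot.camera_info(n); f=210/np.tan(np.radians(i["vfov"]/2)); V=i["view"]; return f,i["cx"],i["cy"],V
def ray(n,u,v,z):
    f,cx,cy,V=cam(n); R=V[:3,:3]; o=-R.T@V[:3,3]; d=R.T@np.array([(u-cx)/f,(v-cy)/f,1.]); return o+d*(z-o[2])/d[2]
def proj(n,p):
    f,cx,cy,V=cam(n); q=V[:3,:3]@np.asarray(p)+V[:3,3]; return np.array([f*q[0]/q[2]+cx,f*q[1]/q[2]+cy])
def crop(p,x0,y0,x1,y1,k,name,lo=0,hi=255):
    c=np.clip((p[y0:y1,x0:x1,::-1].astype(float)-lo)*255/(hi-lo),0,255).astype(np.uint8)
    cv2.imwrite(name,cv2.resize(c,None,fx=k,fy=k,interpolation=cv2.INTER_CUBIC))
E
python3 - <<'E'
from h import *
p=cv2.imread("pics/a_top.png")[:,:,::-1]
crop(p,195,160,355,260,5,"pics/b.png",130,255)
g=cv2.cvtColor(p,cv2.COLOR_RGB2GRAY)
print(np.round(g[200,200:335:2]).tolist()); 
d=np.load("a_top.npy")
for uv in [(225,205),(245,210),(265,205),(135,235),(389,204),(384,236),(324,274)]:
    z=d[uv[1],uv[0]]; f,cx,cy,V=cam("top"); q=np.array([(uv[0]-cx)*z/f,(uv[1]-cy)*z/f,z]); print(uv,(V[:3,:3].T@(q-V[:3,3])).round(4))
E
```

```text
[62, 73, 107, 253, 246, 252, 237, 253, 224, 253, 225, 253, 226, 253, 228, 253, 229, 253, 230, 253, 230, 254, 238, 253, 246, 253, 250, 253, 253, 253, 239, 239, 241, 247, 248, 254, 254, 254, 254, 254, 254, 254, 254, 253, 254, 251, 254, 251, 255, 247, 148, 254, 253, 234, 254, 255, 255, 241, 255, 241, 255, 255, 255, 60, 60, 55, 56, 60]
(225, 205) [0.5413 0.0712 0.0625]
(245, 210) [0.5273 0.0137 0.0513]
(265, 205) [ 0.5413 -0.0454  0.0659]
(135, 235) [0.4536 0.3419 0.0263]
(389, 204) [ 0.5477 -0.4204  0.0123]
(384, 236) [ 0.4507 -0.4032  0.0168]
(324, 274) [ 0.3366 -0.2219  0.0136]
```

View pics/b.png

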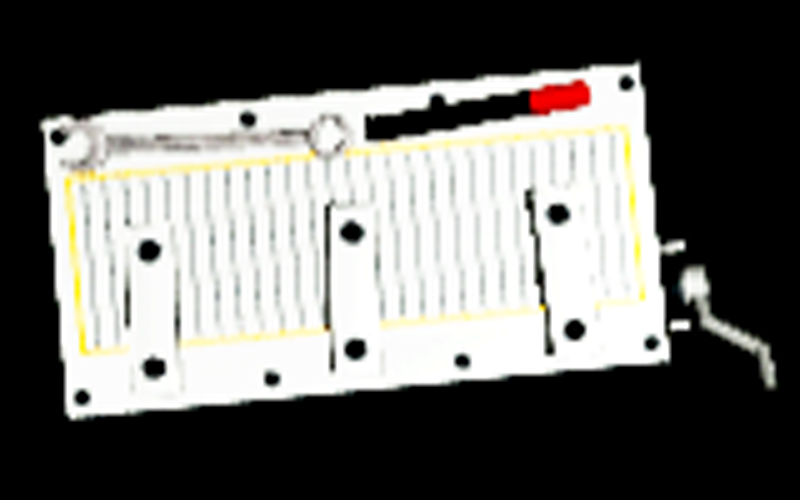

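The crop shows three blanks on the chuck, with hole pairs at about (148,250)/(154,367), (350,232)/(355,348) and (558,213)/(574,330). There are two gaps between them, and the lever is at the right. Now I'll compute poses.

```bash
cat >> h.py <<'E'
def chuck(p):
    """chuck centre and yaw from the white outline at z=.05 and from the yellow lines"""
    hsv=cv2.cvtColor(p,cv2.COLOR_RGB2HSV); res=[]
    m1=((p.min(2)>120)*255).astype(np.uint8); m2=((hsv[...,1]>45)&(hsv[...,0]>18)&(hsv[...,0]<36)&(hsv[...,2]>150)).astype(np.uint8)*255
    m1[:,:195]=0;m1[:,350:]=0;m1[:165]=0;m1[250:]=0
    m2[:,:200]=0;m2[:,330:]=0;m2[:165]=0;m2[250:]=0
    m1=cv2.morphologyEx(m1,cv2.MORPH_OPEN,np.ones((7,7),np.uint8))
    for m in(m1,m2):
        vu=np.argwhere(m)[:,::-1]
        q=np.array([ray("top",*a,.05)[:2] for a in vu]).astype(np.float32)
        r=cv2.minAreaRect(q*1000); res.append((r,len(q)))
    return res
def holes(p,x0,y0,x1,y1,z,thr=90):
    g=cv2.cvtColor(p,cv2.COLOR_RGB2GRAY)[y0:y1,x0:x1]; g=cv2.resize(g,None,fx=4,fy=4,interpolation=cv2.INTER_CUBIC)
    n,l,s,c=cv2.connectedComponentsWithStats((g<thr).astype(np.uint8))
    return [(((c[i]-1.5)/4+[x0,y0]).round(1),s[i,4]) for i in range(1,n) if 10<s[i,4]<500]
E
python3 - <<'E'
from h import *
p=cv2.imread("pics/a_top.png")[:,:,::-1].copy()
for r in chuck(p): print(r)
for h_ in holes(p,200,165,335,248,.064,130): print(h_, ray("top",*h_[0],.064)[:2].round(4))
print("bench")
for b in [(372,180,402,262)]:
    for h_ in holes(p,*b,.014,110): print(h_, ray("top",*h_[0],.014)[:2].round(4))
    crop(p,320,110,450,290,4,"pics/c.png",0,220)
crop(p,120,170,200,300,4,"pics/c2.png",0,255)
a=cv2.imread("pics/c.png");b=cv2.imread("pics/c2.png");b=cv2.copyMakeBorder(b,0,a.shape[0]-b.shape[0],0,0,0)
c=np.hstack([a,b]);c=cv2.resize(c,None,fx=.83,fy=.83);print(c.shape);cv2.imwrite("pics/c.png",c)
E
```

```text
Traceback (most recent call last):
  File "h.py", line 21, in chuck
    q=np.array([ray("top",*a,.05)[:2] for a in vu]).astype(np.float32)
                ~~~^^^^^^^^^^^^^^
  File "h.py", line 6, in ray
    f,cx,cy,V=cam(n); R=V[:3,:3]; o=-R.T@V[:3,3]; d=R.T@np.array([(u-cx)/f,(v-cy)/f,1.]); return o+d*(z-o[2])/d[2]
              ~~~^^^
  File "h.py", line 4, in cam
    i=robot.camera_info(n); f=210/np.tan(np.radians(i["vfov"]/2)); V=i["view"]; return f,i["cx"],i["cy"],V
ValueError: time passes only in moves, steps and waits
```

```bash
python3 - <<'E'
s=open("h.py").read()
s=s.replace("def cam(n):","import functools\n@functools.lru_cache\ndef cam(n):")
open("h.py","w").write(s)
E
python3 - <<'E'
from h import *
p=cv2.imread("pics/a_top.png")[:,:,::-1].copy()
for r in chuck(p): print(r)
for h_ in holes(p,200,165,335,248,.064,130): print(h_, ray("top",*h_[0],.064)[:2].round(4))
print("bench")
for b in [(372,180,402,262)]:
    for h_ in holes(p,*b,.014,110): print(h_, ray("top",*h_[0],.014)[:2].round(4))
crop(p,320,110,450,290,4,"pics/c.png",0,220)
crop(p,120,170,200,300,4,"pics/c2.png",0,255)
a=cv2.imread("pics/c.png");b=cv2.imread("pics/c2.png");b=cv2.copyMakeBorder(b,0,a.shape[0]-b.shape[0],0,0,0)
c=np.hstack([a,b]);c=cv2.resize(c,None,fx=.83,fy=.83);print(c.shape);cv2.imwrite("pics/c.png",c)
E
```

```text
(((534.210205078125, -46.79908752441406), (178.81887817382812, 355.66058349609375), 5.335763931274414), 6705)
(((535.609619140625, -46.1844482421875), (106.0003433227539, 332.5003662109375), 5.079288005828857), 86)
(array([319.8, 176.2]), np.int32(50)) [ 0.626  -0.2055]
(array([244.1, 183.4]), np.int32(59)) [0.6044 0.0158]
(array([206.1, 186.9]), np.int32(64)) [0.594  0.1264]
(array([306.1, 202.2]), np.int32(131)) [ 0.5497 -0.1652]
(array([264.8, 206. ]), np.int32(140)) [ 0.5384 -0.0448]
(array([224.4, 209.7]), np.int32(150)) [0.5275 0.0727]
(array([302.5, 215.4]), np.int32(11)) [ 0.5111 -0.1547]
(array([309.4, 225.5]), np.int32(132)) [ 0.4817 -0.1747]
(array([265.6, 229.3]), np.int32(138)) [ 0.4706 -0.0472]
(array([324.8, 228.2]), np.int32(35)) [ 0.4739 -0.2196]
(array([287. , 231.7]), np.int32(43)) [ 0.4637 -0.1095]
(array([225.4, 233. ]), np.int32(140)) [0.4598 0.0694]
(array([248.8, 235.4]), np.int32(50)) [0.4529 0.0015]
(array([210.9, 239. ]), np.int32(53)) [0.4424 0.1113]
bench
(array([391.3, 193.6]), np.int32(99)) [ 0.5792 -0.4273]
(array([387.7, 216.1]), np.int32(164)) [ 0.5109 -0.4157]
(array([379.6, 226.4]), np.int32(324)) [ 0.4797 -0.3908]
(array([390.2, 246.2]), np.int32(326)) [ 0.42   -0.4223]
(598, 697, 3)
```

View pics/c.png

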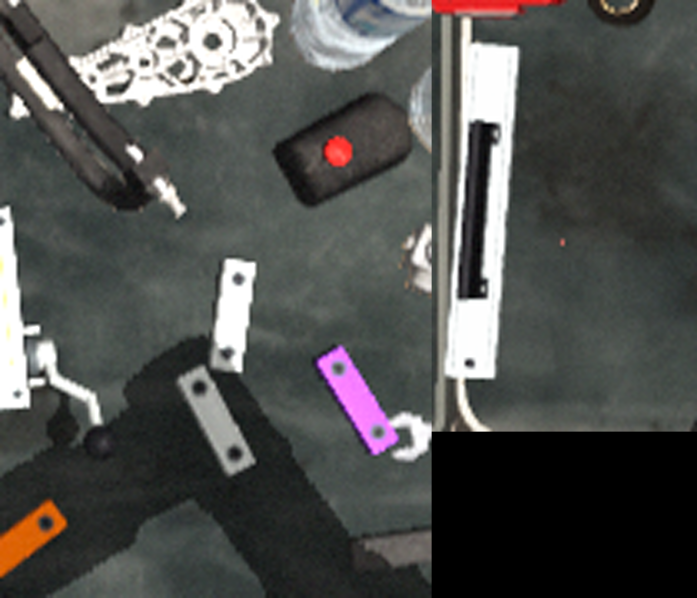

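The crop shows the knob at px (349.5,242.5), and the handle's near end at about (373,173). The straightedge rail is centred at about (134.5,233), with free bench between it and the chuck. In the chuck frame the blanks sit at y ≈ +121, +3 and −121 mm with x ≈ −30 mm, so the gaps are at y ≈ ±60. I'll move the pen first.

```bash
cat >> h.py <<'E'
def ori(a):
    a=np.radians(a); y=np.array([np.cos(a),np.sin(a),0]); z=np.array([0,0,-1.]); return np.column_stack([np.cross(y,z),y,z])
def best(a,pos):
    """jaw angle a or a+180, whichever leaves the last joint more centred"""
    c=[]
    for b in(a,a+180):
        q=robot.ik(pos,ori(b))
        if q is not None: c.append((abs(q[5]),b))
    return min(c)[1]
C=np.array([.535,-.0465]); YAW=5.2
def c2w(x,y,yaw=None):
    t=np.radians(YAW); return C+[np.cos(t)*x-np.sin(t)*y,np.sin(t)*x+np.cos(t)*y]
def w2c(p):
    t=np.radians(YAW); d=np.asarray(p)[:2]-C; return np.array([np.cos(t)*d[0]+np.sin(t)*d[1],-np.sin(t)*d[0]+np.cos(t)*d[1]])
def pick(xy,a,z,op,hi=.2):
    a=best(a,[*xy,hi]); robot.move_gripper(op); robot.goto([*xy,hi],ori(a)); robot.servo_line([*xy,z],speed=.1)
    robot.move_gripper(0); w=robot.read_grip_width(); robot.servo_line([*xy,hi],speed=.1); print("picked",round(w*88,1),round(robot.read_grip_width()*88,1),"t",robot.read_t()); return w
def place(xy,a,z,op,hi=.2):
    a=best(a,[*xy,hi]); robot.goto([*xy,hi],ori(a)); robot.servo_line([*xy,z],speed=.08); print("grip",round(robot.read_grip_width()*88,1))
    robot.move_gripper(op); robot.servo_line([*xy,hi],speed=.12); print("placed t",robot.read_t(),robot.read_position().round(4))
def snap(n,name=None,box=None,k=1,lo=0,hi=255):
    p,d=robot.grab_frame(n)
    if name: crop(p,*(box or(0,0,560,420)),k,f"pics/{name}.png",lo,hi)
    return p,d
E
python3 - <<'E'
from h import *
xy=ray("top",290.6,182.4,.0585)[:2]; print(xy,w2c(xy)); k=ray("top",349.5,242.5,.094)[:2]; print("knob",k,w2c(k))
s=ray("top",236,188,.053)[:2]; print("span",s,w2c(s))
robot.goto([.5,-.45,.33],ori(best(90,[.5,-.45,.33])))
pick(xy,7.6,.053,.45,.22)
place([.5,.24],90,.0045,.4)
p,d=snap("top","d",(130,150,340,260),3.8,0,255)
E
```

```text
[ 0.60817138 -0.12016295] [ 0.06619398 -0.07999149]
knob [ 0.43311597 -0.28674298] [-0.12323855 -0.23002023]
span [0.59190173 0.04027516] [0.06453221 0.08126088]
picked 13.6 13.4 t 7.9167
grip 13.7
placed t 14.3167 [0.4997 0.2398 0.1993]
```

View pics/d.png

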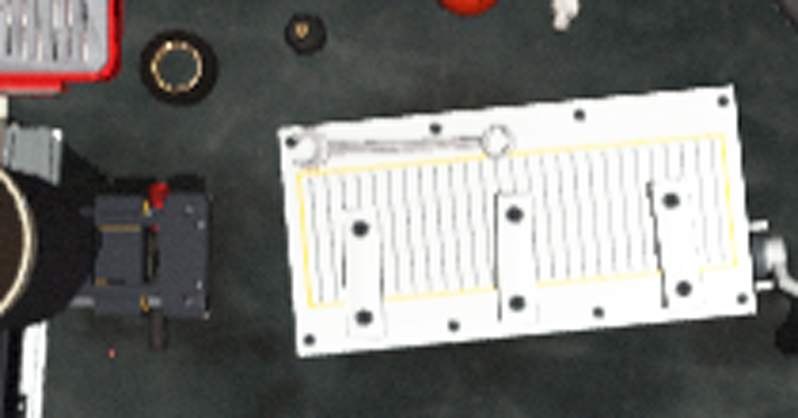

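The pen lies on the bench at the left, and the spanner and the three blanks are undisturbed. Next is the spanner, then the first bench blank. I'll re-measure the blanks first.

```bash
python3 - <<'E'
from h import *
s=ray("top",236,188,.053)[:2]
pick(s,2.5,.0515,.35,.2)
place([.5,.19],90,.0022,.25)
robot.goto([.5,-.1,.3],ori(best(90,[.5,-.1,.3])))
p,d=snap("top","e",(120,160,440,300),2.4,0,255)
print("t",robot.read_t())
for h_ in holes(p,200,165,335,248,.064,130): print(h_[0],h_[1], ray("top",*h_[0],.064)[:2].round(4))
print("bench")
for h_ in holes(p,370,160,405,270,.014,100): print(h_[0],h_[1], ray("top",*h_[0],.014)[:2].round(4))
E
```

```text
picked 9.7 10.0 t 19.525
grip 9.6
placed t 25.5417 [0.4997 0.1898 0.1993]
t 26.7667
[319.7 176.2] 33 [ 0.626  -0.2052]
[300.3 178.2] 38 [ 0.62   -0.1484]
[281.4 178.8] 95 [ 0.6181 -0.0931]
[304.3 179.7] 45 [ 0.6156 -0.1601]
[307.5 181.3] 19 [ 0.6109 -0.1694]
[244.2 183.3] 180 [0.6047 0.0155]
[309.1 182.3] 13 [ 0.608  -0.1741]
[311.4 184. ] 33 [ 0.603  -0.1808]
[206.3 187.2] 159 [0.5931 0.1258]
[201.4 243.7] 484 [0.4288 0.1386]
bench
[391.3 193.6] 50 [ 0.5792 -0.4273]
[388.3 215.8] 49 [ 0.5118 -0.4175]
[379.4 226.2] 39 [ 0.4803 -0.3902]
[390.3 246. ] 36 [ 0.4206 -0.4226]
```

View pics/e.png

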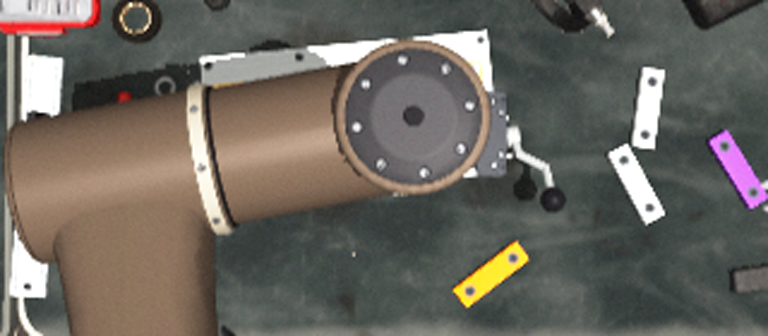

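Both tools are off the chuck. The bench blanks are at px (390,205) and (385,236), as before. I'll pick A now and re-measure B just before picking it.

```bash
cat >> h.py <<'E'
def bar(a,b,z=.014):
    a,b=ray("top",*a,z)[:2],ray("top",*b,z)[:2]; d=a-b
    if d[0]<0:d=-d
    return (a+b)/2,np.degrees(np.arctan2(d[1],d[0])),np.linalg.norm(d)
E
python3 - <<'E'
from h import *
p,d=snap("top"); H=[h[0] for h in holes(p,370,160,405,270,.014,100)]; print(H)
c,y,L=bar(H[0],H[1]); print(c,y,L); assert abs(L-.068)<.004
pick(c,y+90,.003,.6,.2)
place(c2w(-.03,-.059),YAW+90,.0537,.41,.2)
p,d=snap("top"); print("t",robot.read_t()); print([h for h in holes(p,360,160,415,270,.014,100)])
robot.goto([.45,-.4,.25],ori(best(118,[.45,-.4,.25])))
p,d=snap("top","f",(195,160,355,260),5,100,255)
for h in holes(p,200,165,335,248,.064,130):
  if h[1]>70: print(h, ray("top",*h[0],.064)[:2].round(4),w2c(ray("top",*h[0],.064)).round(4))
E
```

```text
[array([391.2, 193.6]), array([388.2, 215.7]), array([379.5, 226.2]), array([390.3, 246.1])]
[ 0.54562535 -0.42209235] -8.324613702021187 0.06783189679798701
picked 27.9 27.8 t 34.6333
grip 27.6
placed t 40.8167 [ 0.51   -0.108   0.1992]
t 40.8667
[(array([379.5, 226.2]), np.int32(40)), (array([390.4, 246. ]), np.int32(34))]
(array([282. , 179.8]), np.int32(183)) [ 0.6152 -0.0948] [ 0.0755 -0.0554]
(array([313. , 190.6]), np.int32(78)) [ 0.5837 -0.1855] [ 0.0359 -0.1428]
(array([309. , 191.4]), np.int32(105)) [ 0.5813 -0.1738] [ 0.0346 -0.1309]
(array([305. , 192.3]), np.int32(75)) [ 0.5787 -0.1621] [ 0.033 -0.119]
(array([297., 193.]), np.int32(75)) [ 0.5766 -0.1387] [ 0.033  -0.0956]
(array([301. , 193.7]), np.int32(72)) [ 0.5745 -0.1504] [ 0.03  -0.107]
(array([293. , 194.1]), np.int32(74)) [ 0.5733 -0.127 ] [ 0.0309 -0.0836]
(array([277. , 198.7]), np.int32(97)) [ 0.5598 -0.0803] [ 0.0216 -0.0359]
(array([273. , 199.7]), np.int32(92)) [ 0.5569 -0.0686] [ 0.0198 -0.024 ]
(array([306.1, 202.4]), np.int32(340)) [ 0.5491 -0.1652] [ 0.0033 -0.1195]
(array([285.8, 203.3]), np.int32(337
[... 374 characters left out ...]
[0.5272 0.073 ] [0.0031 0.1197]
(array([270.5, 216.8]), np.int32(182)) [ 0.507  -0.0614] [-0.0293 -0.0123]
(array([250. , 216.6]), np.int32(107)) [ 0.5075 -0.0018] [-0.0233  0.047 ]
(array([278.9, 219. ]), np.int32(85)) [ 0.5006 -0.0859] [-0.0378 -0.0361]
(array([275. , 219.7]), np.int32(86)) [ 0.4985 -0.0745] [-0.0389 -0.0246]
(array([309.4, 225.5]), np.int32(106)) [ 0.4817 -0.1747] [-0.0647 -0.1229]
(array([287.7, 226.4]), np.int32(114)) [ 0.4791 -0.1115] [-0.0616 -0.0597]
(array([265.7, 229.4]), np.int32(330)) [ 0.4703 -0.0475] [-0.0645  0.0048]
(array([225.3, 233. ]), np.int32(121)) [0.4598 0.0697] [-0.0644  0.1225]
(array([248.9, 235.3]), np.int32(176)) [0.4532 0.0012] [-0.0772  0.0549]
```

View pics/f.png

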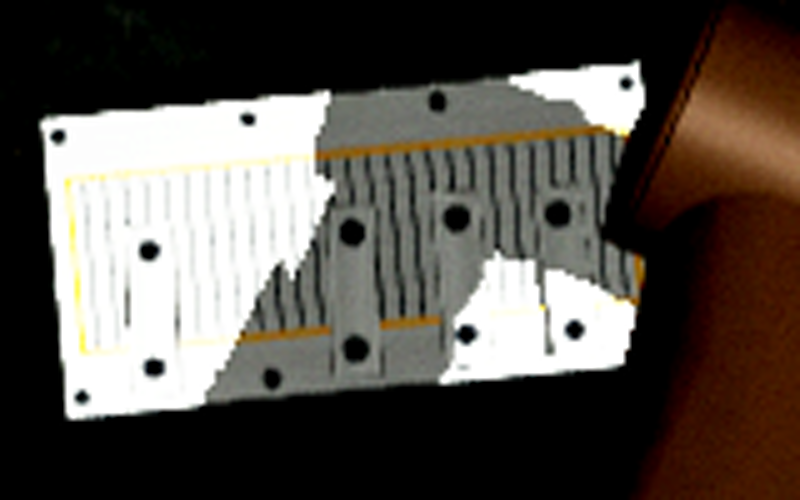

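Blank A sits well in the right-hand gap, with holes at (285.8,203.3) and (287.7,226.4). Next is blank B into the left gap.

```bash
python3 - <<'E'
from h import *
c,y,L=bar((379.5,226.2),(390.4,246.0)); print(c,y,L); assert abs(L-.068)<.004
pick(c,y+90,.003,.6,.22)
place(c2w(-.03,.062),YAW+90,.0537,.41,.22)
p,d=snap("top"); print([h for h in holes(p,360,160,415,270,.014,100)])
robot.goto([.45,-.35,.3],ori(best(90,[.45,-.35,.3])))
p,d=snap("top","g",(110,150,350,310),3.3,60,255)
for h in holes(p,200,195,335,248,.064,130):
  if h[1]>90: print(h[0],h[1],w2c(ray("top",*h[0],.064)).round(4))
# straightedge rail: black inside white bar
g=p.max(2); m=np.zeros_like(g); m[195:275,122:150]=(g[195:275,122:150]<50)*255
n,l,s,cc=cv2.connectedComponentsWithStats(m)
for i in range(1,n):
  if s[i,4]>80: print("rail",s[i],cc[i],cv2.minAreaRect(np.argwhere(l==i)[:,::-1].astype(np.float32)))
w=np.zeros_like(g); w[170:300,120:155]=((p.min(2)>150)[170:300,120:155])*255
n,l,s,cc=cv2.connectedComponentsWithStats(cv2.morphologyEx(w,cv2.MORPH_CLOSE,np.ones((9,9),np.uint8)))
for i in range(1,n):
  if s[i,4]>300:
    q=np.array([ray("top",u,v,.01)[:2]*1000 for v,u in np.argwhere(l==i)],np.float32); print("bar",s[i],cv2.minAreaRect(q))
E
```

```text
[ 0.45041369 -0.4066861 ] 28.517459385328984 0.0679670878835766
picked 27.9 27.7 t 48.775
grip 27.9
placed t 54.6333 [0.4991 0.0124 0.2193]
[]
[257. 204.] 96 [0.0114 0.0235]
[253.  204.6] 104 [0.0107 0.0353]
[264.9 206. ] 340 [0.0036 0.0011]
[244.5 207.2] 333 [0.0054 0.0606]
[224.3 209.8] 125 [0.0031 0.1197]
[237.8 217.4] 122 [-0.0225  0.0825]
[287.7 226.4] 117 [-0.0616 -0.0597]
[265.1 229.3] 244 [-0.0641  0.0065]
[246.5 230.5] 328 [-0.0627  0.0607]
[225.9 233.4] 225 [-0.0657  0.1209]
rail [136 199   8  53 167] [139.45508982 224.93413174] ((139.67514038085938, 225.0482177734375), (3.7760934829711914, 52.29533386230469), 4.085616588592529)
bar [ 120  175   32  125 2807] ((448.3369445800781, 344.64849853515625), (84.79679107666016, 372.4705810546875), 89.57308959960938)
```

View pics/g.png

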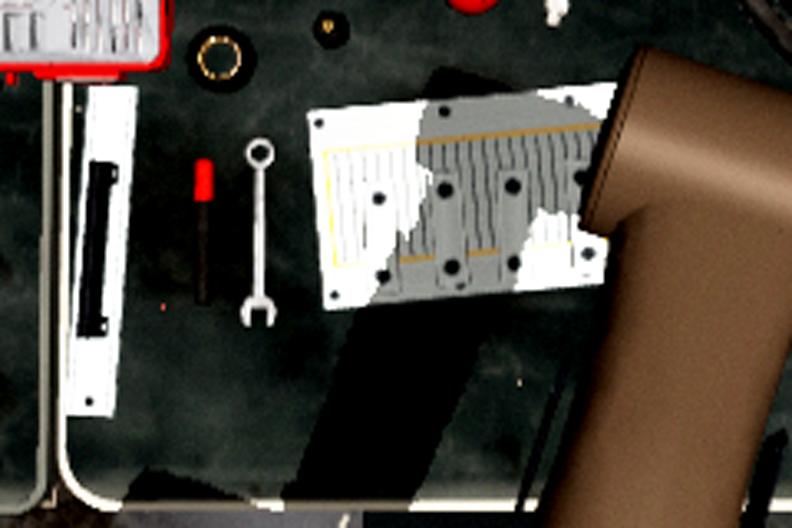

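The pen and spanner lie on the bench and all five blanks are in the row. The straightedge was knocked about 3 cm: its rail is now centred near px (139.7,225.5). Next I'll refine the chuck reference and grasp it.

```bash
python3 - <<'E'
from h import *
Q=[ray("top",*a,.05)[:2] for a in [(319.75,176.2),(206.2,187.05),(324.8,228.2),(210.9,239.0)]]
print("holes centre",np.mean(Q,0),"yaw",np.degrees(np.arctan2(-(Q[1]-Q[0])[0],(Q[1]-Q[0])[1])),np.degrees(np.arctan2(-(Q[3]-Q[2])[0],(Q[3]-Q[2])[1])), np.linalg.norm(Q[1]-Q[0]),np.linalg.norm(Q[2]-Q[0]))
f=lambda x,y:(x/3.3+110-.35,y/3.3+150-.35)
b=np.mean([ray("top",*f(*a),.01)[:2] for a in [(92,85),(137,87),(68,413),(113,417)]],0)
r=ray("top",139.68,225.2,.049)[:2]; r2=ray("top",*f(98.5,249),.049)[:2]; print(b,r,r2)
p,d=snap("top"); 
g=p.max(2); m=np.zeros_like(g); m[195:275,122:150]=(g[195:275,122:150]<50)*255
print(np.argwhere(m[:,130:]).mean(0))
E
```

```text
holes centre [ 0.53464091 -0.04658629] yaw 5.591727772571853 5.434781787272587 0.336460550011909 0.15431905907651794
[0.48255795 0.32997758] [0.48244241 0.32189051] [0.48272156 0.32242431]
[224.78333333   9.22222222]
```

```bash
sed -i 's/^C=.*/C=np.array([.5347,-.0466]); YAW=5.35/' h.py; python3 - <<'E'
from h import *
pick([.4825,.329],85.8,.0115,.6,.2)
xy=c2w(-.119,0); hi=.2; a=best(YAW,[*xy,hi]); print(a,robot.ik([*xy,.0665],ori(a)))
robot.goto([.48,.12,.2],ori(a)); 
robot.goto([*xy,.15],ori(a)); print("w",robot.read_grip_width()*88,robot.read_t())
p,d=snap("scene","i",(200,150,360,290),4.5)
E
```

```text
picked 12.0 11.9 t 64.7167
185.35 [ 19.26639668   6.84272734 -42.47673794   0.         -40.68053472
 -13.91639668]
w 11.886213844404216 66.55
```

View pics/i.png

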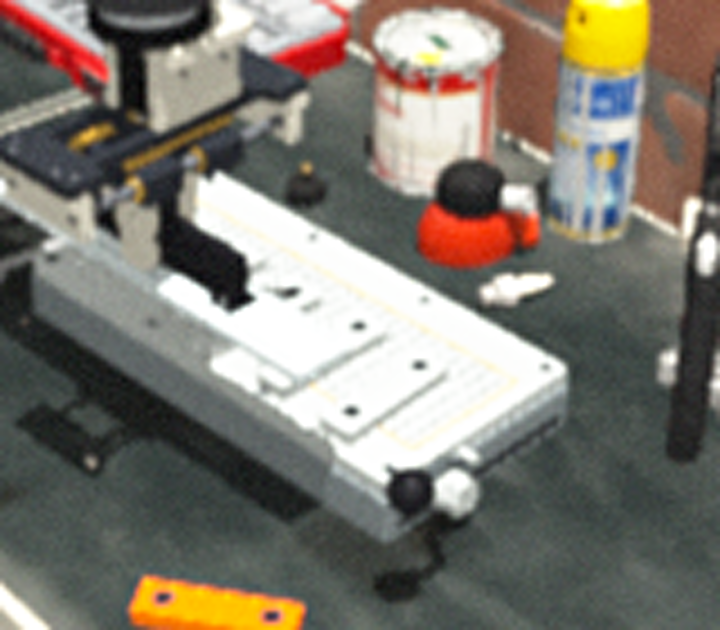

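```bash
python3 - <<'E'
from h import *
f=lambda x,y:(x/4.5+200,y/4.5+150)
for uv in [(293,383),(382,336)]: print(w2c(ray("scene",*f(*uv),.1385+.010)), w2c(ray("scene",*f(*uv),.1385)))
print(w2c(robot.read_position()))
E
```

```text
[-0.15061704 -0.16018204] [-0.14138617 -0.15070794]
[-0.07913933 -0.16390476] [-0.06893658 -0.15448128]
[-0.11807704  0.00043297]
```

```bash
python3 - <<'E'
from h import *
def go(x,z,s): robot.servo_line([*c2w(x,0),z],speed=s)
go(-.119,.0665,.06); print(robot.read_force().round(1), robot.read_position().round(4))
go(-.085,.0665,.025); print(robot.read_force().round(1), w2c(robot.read_position()).round(4))
go(-.076,.0665,.015); print(robot.read_force().round(1), w2c(robot.read_position()).round(4),robot.read_grip_width()*88)
robot.dwell(.3); go(-.079,.0665,.03); go(-.09,.12,.1); go(-.12,.2,.12)
p,d=snap("top"); 
xy=[.48,.30,.3]; robot.goto(xy,ori(best(YAW,xy)))
print("w",robot.read_grip_width()*88,robot.read_t())
p,d=snap("top","j",(195,160,355,260),5,90,255)
for h in holes(p,200,185,335,235,.064,130):
  if h[1]>90: print(h[0],h[1],w2c(ray("top",*h[0],.064)).round(4))
E
```

```text
[ 0.4 -0.7 -3.1] [ 0.4165 -0.0576  0.0668]
[-11.1  -1.3   2. ] [-0.0895 -0.0009]
[-6.8  0.1 -3. ] [-0.0795 -0.0006] 11.655302823993491
w 12.168817577149799 73.9667
[306.8 194. ] 157 [ 0.0276 -0.1238]
[302.5 206. ] 225 [-0.0062 -0.108 ]
[285.1 196.2] 170 [ 0.027  -0.0601]
[262.8 198.2] 180 [0.0271 0.0052]
[243.7 199.9] 178 [0.0273 0.0611]
[222.7 201.9] 181 [0.0271 0.1224]
[309.  217.3] 155 [-0.0408 -0.1237]
[287.2 219.3] 158 [-0.0407 -0.0599]
[264.9 221.4] 169 [-0.0408  0.0053]
[245.9 223.2] 177 [-0.0409  0.0607]
[224.7 225.2] 187 [-0.041   0.1225]
```

View pics/j.png

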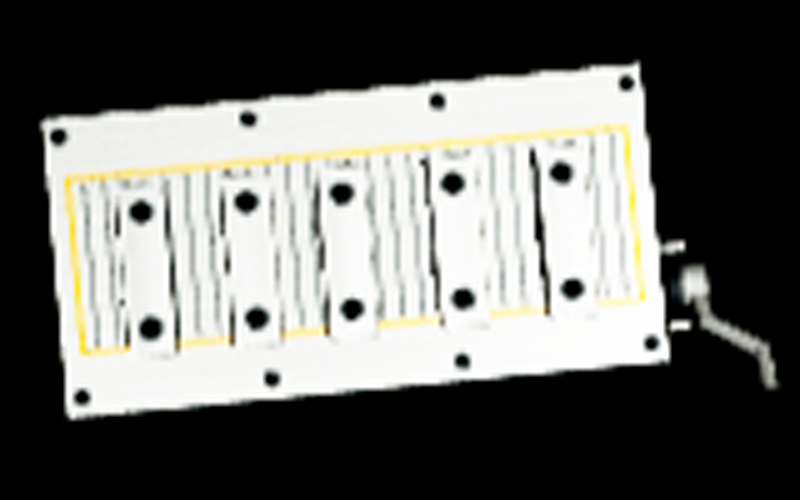

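The five blanks are in line and parallel. By the holes they are centred at chuck x ≈ −6.9 mm, and the arm's own reading (−79.5 + 22) agrees within 1 mm. I'll push the last 6 mm closed-loop on the read position.

```bash
python3 - <<'E'
from h import *
a=best(YAW,[*c2w(-.11,0),.15])
def go(x,z,s): robot.servo_line([*c2w(x,0),z],speed=s)
robot.goto([*c2w(-.11,0),.15],ori(a)); print("w",robot.read_grip_width()*88)
go(-.1,.0665,.06); go(-.085,.0665,.03)
x=-.079
for i in range(25):
    go(x,.0665,.015); robot.dwell(.1); r=w2c(robot.read_position())[0]
    if r>-.0737: break
    x+=min(.002,max(.0005,(-.0735-r)*.6))
print(i,x,r,robot.read_force().round(1),robot.read_position()[2])
go(x-.006,.0665,.03); go(-.09,.12,.1); go(-.12,.2,.12)
xy=[.48,.30,.3]; robot.goto(xy,ori(best(YAW,xy)))
print("w",robot.read_grip_width()*88,robot.read_t())
p,d=snap("top","k",(195,160,355,260),5,90,255)
for h in holes(p,200,185,335,235,.064,130):
  if h[1]>90: print(h[0],h[1],w2c(ray("top",*h[0],.064)).round(4))
E
```

```text
w 12.04542927847921
7 -0.06986503975680365 -0.07324910114613248 [-9.1 -0.8 -1.9] 0.06549101669653595
w 11.892259911213767 84.1833
[306.6 191.9] 166 [ 0.0337 -0.1238]
[284.9 194. ] 169 [ 0.0334 -0.0601]
[262.6 196. ] 169 [0.0336 0.0052]
[243.6 197.8] 173 [0.0334 0.0608]
[302.5 205.7] 194 [-0.0054 -0.1081]
[222.4 199.8] 178 [0.0333 0.1228]
[308.9 215. ] 153 [-0.0341 -0.1241]
[287.1 217.2] 155 [-0.0346 -0.0602]
[264.8 219.3] 169 [-0.0347  0.005 ]
[245.6 221. ] 169 [-0.0345  0.061 ]
[224.6 223.1] 179 [-0.0349  0.1223]
```

View pics/k.png

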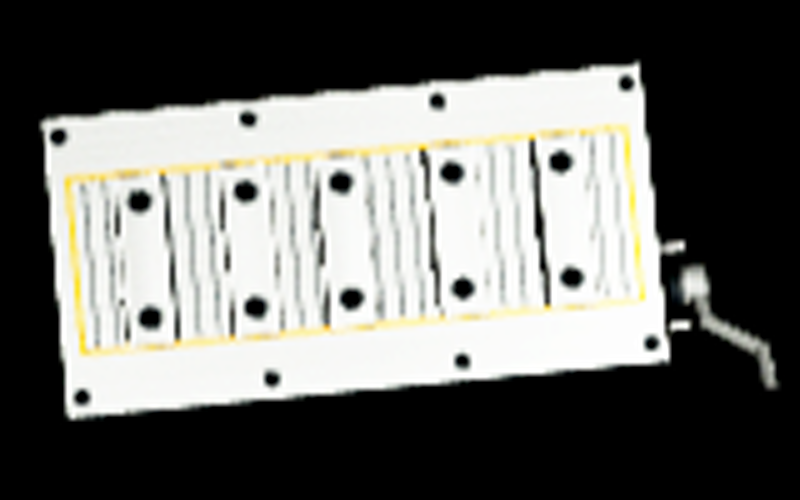

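All five centres read between −0.2 and −0.8 mm, parallel and along the near brass line. Now I'll lay the straightedge back where it was.

```bash
python3 - <<'E'
from h import *
xy=[.4825,.329]; a=best(85.8,[*xy,.2]); robot.goto([*xy,.25],ori(a)); robot.servo_line([*xy,.02],speed=.12); robot.servo_line([*xy,.0118],speed=.03)
print(robot.read_force().round(1),robot.read_position().round(4),robot.read_grip_width()*88)
robot.move_gripper(.5); robot.servo_line([*xy,.25],speed=.15)
xy=[.45,.1,.3]; robot.goto(xy,ori(best(90,xy))); print(robot.read_t()); robot.move_gripper(0)
p,d=snap("top","l",(110,150,360,300),3.2)
p,d=snap("scene","m",(255,215,345,295),6)
E
python3 -c "
import cv2,numpy as np
a=cv2.imread('pics/l.png');b=cv2.imread('pics/m.png');print(a.shape,b.shape)"
```

```text
[ 0.4 -0.1 -2.7] [0.4825 0.329  0.0116] 11.957970189453485
91.4
(480, 800, 3) (480, 540, 3)
```

View pics/l.png

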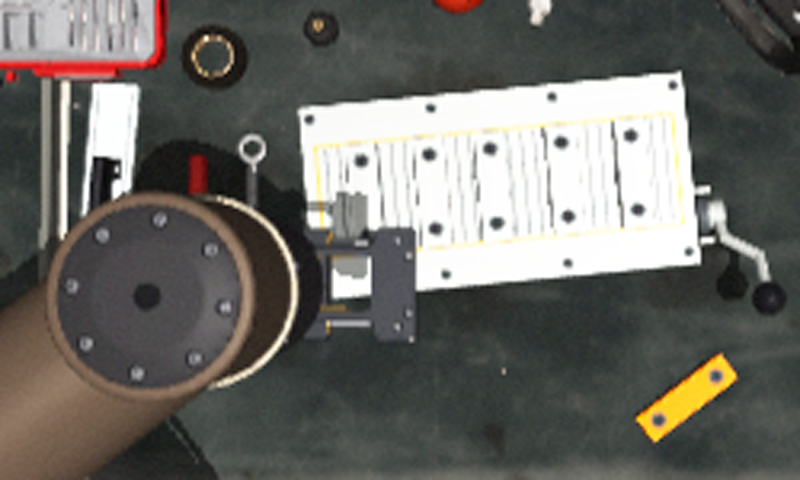

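View pics/m.png

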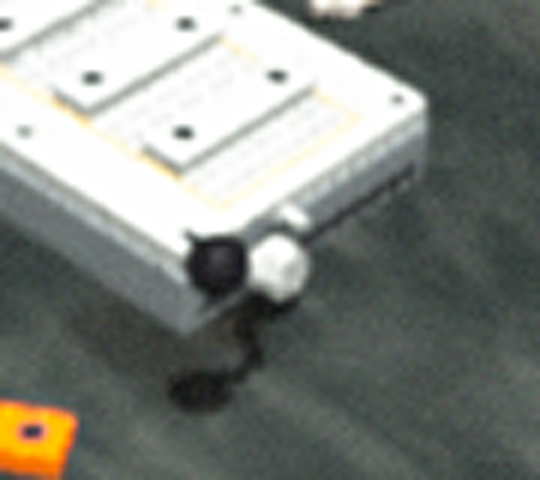

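The straightedge lies flat again and the row is intact. The lever is still off, with the knob at top px (350.3,243.1) and scene px (291.2,259). Next I'll triangulate the knob and locate the handle from depth.

```bash
python3 - <<'E'
from h import *
def P(n):
    f,cx,cy,V=cam(n); return np.array([[f,0,cx],[0,f,cy],[0,0,1]])@V[:3]
X=cv2.triangulatePoints(P("top"),P("scene"),np.array([350.3,243.1]),np.array([291.2,259.])); X=(X[:3]/X[3]).ravel(); print("knob",X,w2c(X))
for z in(.08,.094,.11): print(z,w2c(ray("top",350.3,243.1,z)))
p,d=robot.grab_frame("top"); f,cx,cy,V=cam("top")
v,u=np.mgrid[85:200,300:400]; z=d[85:200,300:400]; q=np.stack([(u-cx)*z/f,(v-cy)*z/f,z],-1).reshape(-1,3)
w=(q-V[:3,3])@V[:3,:3]; w=w[(z.ravel()>0)&(w[:,2]>.03)&(w[:,2]<.25)]
c=np.array([[*w2c(a),a[2]] for a in w]); c=c[(c[:,1]<-.19)]
print(len(c),c.min(0),c.max(0)); near=c[np.argsort(c[:,0])[:300:15]]; print(near.round(3))
E
```

```text
knob [ 0.43190846 -0.28929205  0.09474032] [-0.12497223 -0.23205058]
0.08 [-0.12601933 -0.233893  ]
0.094 [-0.1254404  -0.23172782]
0.11 [-0.12477876 -0.22925333]
1154 [ 0.05207261 -0.43568149  0.03003196] [ 0.35124737 -0.19007592  0.22316434]
[[ 0.052 -0.293  0.198]
 [ 0.063 -0.285  0.204]
 [ 0.07  -0.276  0.11 ]
 [ 0.072 -0.279  0.16 ]
 [ 0.073 -0.274  0.171]
 [ 0.076 -0.271  0.113]
 [ 0.077 -0.27   0.208]
 [ 0.079 -0.267  0.196]
 [ 0.08  -0.28   0.214]
 [ 0.083 -0.266  0.061]
 [ 0.085 -0.269  0.111]
 [ 0.086 -0.289  0.185]
 [ 0.088 -0.284  0.211]
 [ 0.09  -0.265  0.053]
 [ 0.092 -0.261  0.04 ]
 [ 0.094 -0.275  0.083]
 [ 0.096 -0.259  0.036]
 [ 0.098 -0.258  0.182]
 [ 0.1   -0.268  0.042]
 [ 0.102 -0.283  0.041]]
```

The knob triangulates to z = 94.7 mm (expected 94), so the axis is at chuck x ≈ −43 mm. The handle's near end reaches chuck (0.052, −0.293). An upright gripper would come too close to it at the far stop. I'll tilt the tool about 40°, with the fingers pointing forward and down, and push with closed fingers along the arc. First I'll check IK.

```bash
cat >> h.py <<'E'
AX=np.array([-.043,.029]); KY=-.231
def tilt(t):
    t=np.radians(t); w=np.radians(YAW); X=np.array([np.cos(w),np.sin(w),0]); Y=np.array([-np.sin(w),np.cos(w),0])
    z=np.sin(t)*X-np.cos(t)*np.array([0,0,1.]); return z,Y
def tori(t,s=1):
    z,Y=tilt(t); y=s*Y; return np.column_stack([np.cross(y,z),y,z])
def leverpose(th,t,gap=0):
    """TCP (world) with the front corner of the shut fingers behind the knob; th = lean from upright"""
    K=AX+.105*np.array([np.sin(th),np.cos(th)]); tr=np.radians(t); n=np.array([np.cos(tr),np.sin(tr)]); z=np.array([np.sin(tr),-np.cos(tr)])
    phi=np.degrees(np.clip(-th,tr-np.pi/2,tr)); m=np.array([np.cos(np.radians(phi)),np.sin(np.radians(phi))])
    P=K-(.015+gap)*m-.0095*n+.007*z*max(0,(phi-10)/30)+.008*n*max(0,(-phi-20)/30)
    return np.array([*c2w(P[0],KY),P[1]])
E
python3 - <<'E'
from h import *
for t in (40,30):
  for s in(1,-1):
    for th in(-.9,-.4,0,.5,.9):
        p=leverpose(th,t,.012 if th==-.9 else 0); q=robot.ik(p,tori(t,s)); print(t,s,th,p.round(3),None if q is None else np.round(q))
    u=leverpose(-.9,t,.012)+[-.02,0,.12]; q=robot.ik(u,tori(t,s)); print("up",u,None if q is None else np.round(q))
E
```

```text
40 1 -0.9 [ 0.408 -0.29   0.065] [-46.  11. -32. -60. -36.   8.]
40 1 -0.4 [ 0.454 -0.286  0.111] [-37.   7. -29. -52. -33.  -8.]
40 1 0 [ 0.491 -0.283  0.128] [-32.   7. -28. -48. -31. -16.]
40 1 0.5 [ 0.545 -0.278  0.124] [-27.  10. -25. -47. -28. -21.]
40 1 0.9 [ 0.585 -0.274  0.105] [-24.  14. -22. -48. -25. -21.]
up [ 0.38817571 -0.29045938  0.18544499] [-41.  -4. -30. -44. -43. -16.]
40 -1 -0.9 [ 0.408 -0.29   0.065] [ -46.   11.  -32.  -60.  -36. -172.]
40 -1 -0.4 [ 0.454 -0.286  0.111] [-37.   7. -29. -52. -33. 172.]
40 -1 0 [ 0.491 -0.283  0.128] [-32.   7. -28. -48. -31. 164.]
40 -1 0.5 [ 0.545 -0.278  0.124] [-27.  10. -25. -47. -28. 159.]
40 -1 0.9 [ 0.585 -0.274  0.105] [-24.  14. -22. -48. -25. 159.]
up [ 0.38817571 -0.29045938  0.18544499] [-41.  -4. -30. -44. -43. 164.]
30 1 -0.9 [ 0.402 -0.291  0.072] [-32.   7. -34. -38. -29. -23.]
30 1 -0.4 [ 0.452 -0.286  0.113] [-25.   5. -32. -30. -30. -36.]
30 1 0 [ 0.49  -0.283  0.129] [-21.   6. -30. -27. -30. -43.]
30 1 0.5 [ 0.544 -0.278  0.125] [-18.  10. -27. -25. -28. -48.]
30 1 0.9 [ 0.585 -0.274  0.105] [-16.  14. -24. -25. -25. -49.]
up [ 0.38238556 -0.29100161  0.19197759] [-29.  -6. -32. -26. -41. -39.]
30 -1 -0.9 [ 0.402 -0.291  0.072] [-32.   7. -34. -38. -29. 157.]
30 -1 -0.4 [ 0.452 -0.286  0.113] [-25.   5. -32. -30. -30. 144.]
30 -1 0 [ 0.49  -0.283  0.129] [-21.   6. -30. -27. -30. 137.]
30 -1 0.5 [ 0.544 -0.278  0.125] [-18.  10. -27. -25. -28. 132.]
30 -1 0.9 [ 0.585 -0.274  0.105] [-16.  14. -24. -25. -25. 131.]
up [ 0.38238556 -0.29100161  0.19197759] [-29.  -6. -32. -26. -41. 141.]
```

```bash
python3 - <<'E'
from h import *
t=40; O=tori(t); s=leverpose(-.9,t,.012)
robot.goto(s+[-.02,0,.12],O); robot.servo_line(s,speed=.1); f0=robot.read_force(); print(f0.round(1))
for th in np.arange(-.9,.961,.1):
    robot.servo_line(leverpose(th,t),speed=.06); f=robot.read_force()-f0; e=np.linalg.norm(robot.read_position()-leverpose(th,t)); print(round(th,2),f.round(1),round(e*1000,1))
    if np.linalg.norm(f)>25: break
for th in(.93,.96):
    if np.linalg.norm(f)<12: robot.servo_line(leverpose(th,t),speed=.02); robot.dwell(.2); f=robot.read_force()-f0; print(th,f.round(1))
p=robot.read_position(); z,_=tilt(t); robot.servo_line(p-.1*z,speed=.1)
x=[.45,.05,.32]; robot.goto(x,ori(best(90,x))); print(robot.read_t())
p,d=snap("scene","n",(250,190,370,290),6)
E
```

```text
[-0.2 -0.5  0.1]
-0.9 [ 0.7  0.1 -1.1] 0.7
-0.8 [-1.7  0.8 -0.1] 0.4
-0.7 [-2.6  1.4 -0.5] 0.4
-0.6 [-0.1  1.3 -1. ] 0.3
-0.5 [-0.6  0.5 -0.9] 0.3
-0.4 [-1.   0.8 -0.1] 0.4
-0.3 [ 0.1  0.5 -0.6] 0.2
-0.2 [-1.   0.7 -0.5] 0.3
-0.1 [ 0.1  0.7 -0.3] 0.4
-0.0 [ 0.5  0.6 -0.1] 0.4
0.1 [ 0.3  0.6 -0.2] 0.4
0.2 [-0.3  1.6 -0.8] 0.4
0.3 [-0.4 -0.4  0.2] 0.4
0.4 [-0.3  1.6  0.3] 0.5
0.5 [ 0.9  0.7 -0. ] 0.6
0.6 [ 0.1  0.3 -0.4] 0.5
0.7 [-0.   0.5  0.1] 0.5
0.8 [ 0.1  0.7 -0.1] 0.5
0.9 [-11.8   0.9  13. ] 0.8
104.1833
```

View pics/n.png

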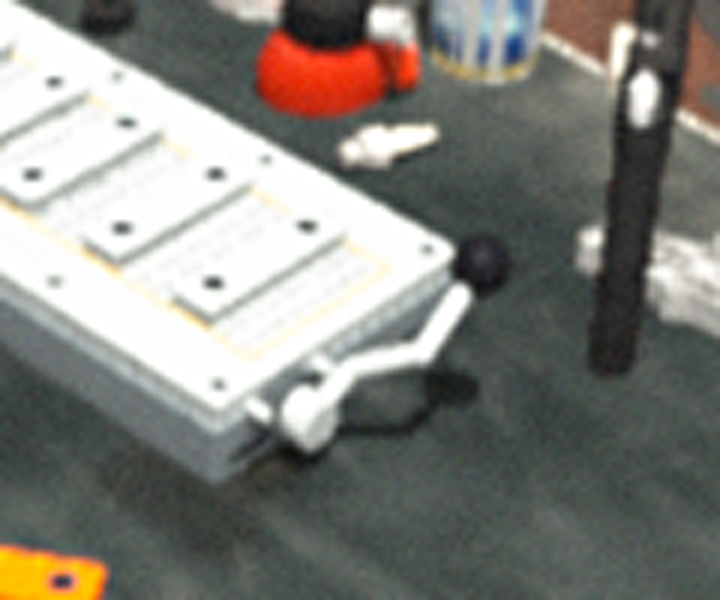

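The lever is over on the far side, with the knob at scene px (330.3,233.7), and about 17 N built up at the stop. One last check of knob angle, row and bench.

```bash
python3 - <<'E'
from h import *
for th in(.8,.85,.9): K=AX+.105*np.array([np.sin(th),np.cos(th)]); print(th,proj("scene",[*c2w(K[0],KY),K[1]]))
x=[.25,-.5,.35]; robot.goto([.45,-.15,.4],ori(best(90,[.45,-.15,.4]))); robot.movej([-54.196,0,0.682,0,-85,-16.5]); print(robot.read_position())
p,d=snap("top","o",(110,150,360,310),3.2)
for h in holes(p,200,185,335,235,.064,130):
  if h[1]>130: print(h[0],h[1],w2c(ray("top",*h[0],.064)).round(4))
print(robot.read_t())
E
```

```text
0.8 [328.65283972 231.84925506]
0.85 [329.33947355 232.41449719]
0.9 [329.97300617 233.05338982]
[ 0.13842824 -0.51821768  0.42956651]
[306.6 191.9] 151 [ 0.0337 -0.1238]
[284.9 194. ] 151 [ 0.0334 -0.0601]
[262.6 196. ] 155 [0.0336 0.0052]
[243.6 197.9] 158 [0.0331 0.0608]
[222.5 199.8] 160 [0.0332 0.1225]
[308.9 215. ] 140 [-0.0341 -0.1241]
[287.1 217.2] 144 [-0.0346 -0.0602]
[264.8 219.3] 155 [-0.0347  0.005 ]
[245.6 221.1] 151 [-0.0348  0.0611]
[224.5 223.1] 163 [-0.0349  0.1226]
106.9083
```

View pics/o.png

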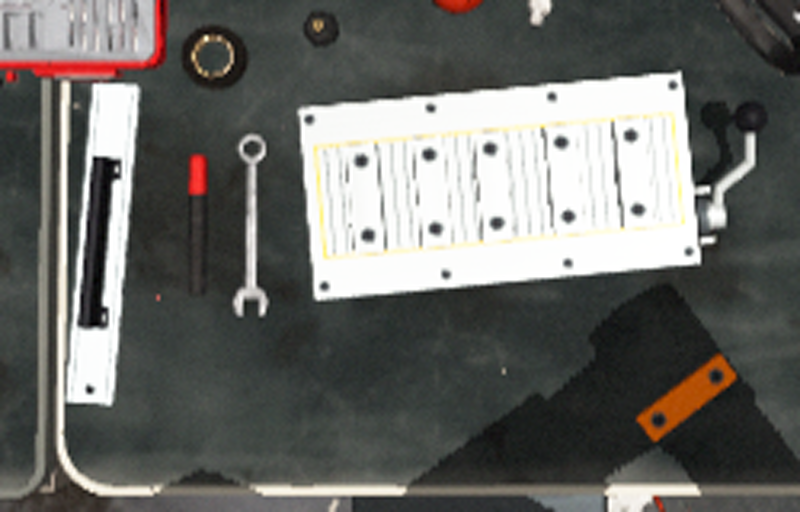

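The picture shows everything in place: the straightedge flat, pen and spanner on the bench, the row on the line, and the lever at its far stop (knob within 1 px of the 0.9 rad position). I'll hand it in.

```bash
python3 -c "
from rig import robot
robot.job_done()"
```

```text
the job is handed in; nothing more can be done
```

The chuck is set up for grinding and the job is handed in at about 107 s of the 210 s allowed.

- **Tools:** the pen and spanner are off the chuck and lie on the bench to its left.
- **Blanks:** both bench blanks went into the two gaps, so all five are in the row. I pushed the row to the near brass line in two strokes of the straightedge.
- **Straightedge:** it was knocked about 3 cm before I reached it, so I found its position again before grasping. After the push I laid it flat where I had picked it up.
- **Lever:** I swung it over last, with the gripper tilted to stay clear of the loop handle.

**Last checks:**
- **Row:** the blank centres are 0.2 to 0.9 mm short of nominal by the camera, and none is past the line. The blanks are parallel and did not move when the lever swung. The absolute position relies on the camera calibration, which is good to about 2 mm; the arm's own reading agreed within about 1 mm.
- **Lever:** it reached the far stop. About 17 N built up there, and the knob is within 1 px of its expected position.
- **Bench:** the last top view covered the chuck, the straightedge, the tools and the orange look-alike, and all were in place. I did not check the purple look-alike or the objects behind the chuck at the end. I only worked near the purple one when I picked up the bench blanks.

No check failed. The only disagreement was between two early measurements of the straightedge's position, which differed by 8 mm because the side of its rail was visible. I allowed for that, and the grasp was good.

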